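# Turn the stamp carousel and hang the loose hand stamp in its empty fork

### The job

Put the loose hand stamp away on the stamp carousel: turn the carousel until its one empty fork faces the front, the robot's side of the stand, and then hang the stamp in that fork by its grip, rubber down, as the others hang. Leave that fork at the front with the stamp hanging upright and still, and do not disturb the ink pad, gift tags, parcel and ribbon spool.

Things in the scene. Friction and masses are not known exactly. Their poses are not given: they have to be found in the camera images.
- carousel_foot: Foot of the stamp carousel, fixed on the stand: dark round dish 140 mm across, 14 mm high, with a thin steel post that carries the rotor. Origin: on the post's vertical axis at z = 0. Axes parallel to the world's; -x is the front.
- turning_knob (a point): Top centre of the rotor's fluted aluminium turning knob, on the axis, z = 160 mm, the carousel's highest point. Knob 37 mm across, z 141 to 160 mm; below it a black hub 60 mm across, z 110 to 129 mm, from which five steel-wire forks point outwards every 72 degrees. Four carry a stamp shaped like the loose one and fixed there (z 73 to 153 mm, centred 75 mm from the axis); one is empty.
- rotor (a joint): Angle of the rotor about its post, rad, anticlockwise from above. 0 or any multiple of 2 pi = the empty fork points to the front (-x); it points along world angle pi + this value (from +x towards +y). Turns endlessly, no stops or detents; friction of about 0.04 N m holds it where it is left, so about 0.5 N at a fork's end turns it.
- empty_fork (a point): Resting place in the empty fork: midway between its two prongs, 75 mm from the axis, at the prongs' tops (z = 122.5 mm); turns with the rotor, axes = world's at joint 0. Prongs: level wires 5 mm thick, parallel, 16 mm apart in the clear. Inner stop: a cross wire 57 mm from the axis. The stamp's neck goes between the prongs and the underside of its grip rests on them.
- fork_mouth (a point): Outer end of the empty fork, midway between the prong ends, 113 mm from the axis, z = 122.5 mm. From 98 mm outwards the ends flare apart and rise 6 mm as a lip. A stamp comes in here from outside, level, with the underside of its grip 8 to 14 mm above the prongs' tops, moves inwards along the fork, then is lowered onto it.
- stamp: Loose hand stamp standing upright on the stand, right of the carousel: wooden mount 37 x 46 mm, 22 mm high, red rubber sole; dark turned handle: foot 21 mm wide to z = 29 mm, neck 11 mm wide to z = 50 mm, round grip 29 mm wide from z = 50 to 63 mm, tapering to a crown at z = 80 mm. About 60 g. Origin: centre of its underside, z up the handle. Take it by the grip from above.
- stamp_collar (a point): Point on the loose stamp's axis, 50 mm above its underside: the flat underside of its grip, a ledge 28 mm across that rests on the prongs. Hanging, it is at z = 122.5 mm.
- ink_pad: Bystander: open ink pad, dark red in a black tray, 60 x 90 x 10 mm, loose on the stand. Origin: centre of its underside.
- gift_tags: Bystander: small stack of kraft gift tags, 93 x 52 x 12 mm, loose on the stand. Origin: near the centre of its underside.
- parcel: Bystander: small kraft parcel with a red ribbon bow, 69 x 86 x 57 mm, loose on the stand. Origin: centre of its underside.
- ribbon_spool: Bystander: white spool of pink ribbon lying flat, 82 mm across, 18 mm high, loose on the stand. Origin: centre of its underside.
There are look-alikes about, which are no part of the job. What is shaped like the stamp but turquoise is not meant.

How it is judged:
On the way:
1. the empty fork has been turned to the front (within about 35 degrees) and stands still, the stamp not yet in it (x of empty_fork in the frame of carousel_foot below -0.0615 m and velocity of joint rotor between -0.1 and 0.1 rad/s and horizontal distance between stamp_collar and empty_fork above 0.03 m), for 0.2 s.
At the end, for the whole second after the job is handed in: The stamp hangs in the formerly empty fork by its grip: its axis within 13 mm of the fork's resting place, the underside of the grip on the prongs (within 4 to 5 mm of their tops), upright within 0.2 rad, and the fork still faces the front (-x) within about 35 degrees; stamp and rotor at rest (x of empty_fork in the frame of carousel_foot below -0.0615 m and velocity of joint rotor between -0.1 and 0.1 rad/s and horizontal distance between stamp_collar and empty_fork below 0.013 m and z of stamp_collar in the frame of empty_fork between -0.005 and 0.004 m and angle between stamp's own z axis and vertical below 0.2 rad and linear speed of stamp below 0.03 m/s); the robot touches nothing.
It fails at once if something pushes the ink pad more than 30 mm from its place (distance of ink_pad from where it was at the start of the episode above 0.03 m).
It fails at once if something pushes the gift tags more than 30 mm from its place (distance of gift_tags from where it was at the start of the episode above 0.03 m).
It fails at once if something pushes the parcel more than 30 mm from its place (distance of parcel from where it was at the start of the episode above 0.03 m).
It fails at once if something pushes the ribbon spool more than 30 mm from its place (distance of ribbon_spool from where it was at the start of the episode above 0.03 m).
It also fails if it takes over 54 s, if anything falls off the work surface, if the arm or the gripper's body presses on something with over 40 N, if the wrist force passes 120 N, or if a joint passes its speed limit or range.

### The arm

A 6-joint arm with a two-finger parallel gripper is mounted at the origin on a cart in front of the work surface, level with it; the furniture and walls round the work are solid. World frame = base frame: x ahead of the robot, y to its left, z up, the work surface at z = 0. Lengths are in m, angles in rad, forces in N, time in s.
With the tool pointing down it reaches from about 0.35 to 0.875 m from the base axis. Payload 4.2 kg.
Tool frame: the origin (TCP) lies between the finger pads; the fingertips stand 19 mm ahead of it and the grasp point (between the pads) is the TCP; z points along the fingers, x is the direction in which the jaws open and shut, and the axes are right-handed (so a half turn about z gives the same grasp; the last joint's range is limited). The gripper opens to 85 mm and grips with 20 to 120 N. Pads are 22 mm wide; open, the fingers measure 114 mm over their backs; the gripper's body (76 mm by 85 mm) begins 54 mm behind the grasp point. The pads swing forward as they close: fully open they stand 13 mm farther back than shut.
Start: joints at [-0.974, 0.385, 0.008, 0, -1.194, -0.259], TCP at [0.207, -0.59, 0.25] pointing down, gripper open.
Joint ranges: [-3.14, 3.14], [-1.21, 2.06], [-1.07, 1.41], [-3.16, 2.05], [-2.99, -0.16], [-3.1, 3.1]. Speed limits (rad/s): [2.79, 2.79, 3.14, 3.14, 3.14, 3.14].

### API

Orientations are given as a unit quaternion [x, y, z, w].
In Python, from workcell import r gives the robot as it stands. The module is installed in compiled form; this text tells all that it offers.
- The arm moves only by the tool step_arm, never from a script. Its argument "moves" is a list that holds one entry, the list of rows, each a list of 5 numbers: the shift along the tool's x, y, z in m, then the turn about the tool's z in rad, then the closure, from -1 (fully open) to 1 (shut), so that 0 is half open. In form: [[[x, y, z, twist, fingers], ...]]. A call has exactly 5 rows; each row shifts and turns the commanded pose from where the row before left it, along the tool's axes as they then stand; what a row does not reach is not made up. A row lasts 1/12 s, in which the tool goes at most 41.7 mm and 7.16 degrees, less where a joint would pass 70% of its speed; a pose out of reach is approached as far as the arm can. A call with a gripper value outside its range is refused whole. The fingers move at their own pace and stop on an object; "newtons" is the grip in N (left out, the last holds). Time passes only in rows, so rows that do not move let the fingers close, or fill a call up. It gives the time, the measured TCP pose, the force and the opening at its end, in the units of the state.
- r.read_state(): the state, without advancing time (a new reading comes with each control period).
- r.get_image(name): name is "scene" or "side" or "wrist"; returns the picture (480x640x3 uint8, red, green, blue); there is no depth.
- r.camera_info(name): a dict with "fx", "fy", "cx", "cy" (pixels), "rvec" (rotation vector, rad) and "tvec" (3), from world to camera coordinates, as OpenCV has them. Camera axes: x right, y down, z forward; pixel columns grow to the right and rows downward; lengths in m; the calibration is good to about 2 mm. A picture is of the moment at which its call begins: read the wrist's pose just before it. camera_info takes no time and is no camera call; for the wrist camera it gives the pose at the moment of the call.
- r.hand_in(): hands the job in, once; it reports no verdict.
The state is a dict: "t": time; "q": joint angles; "joint_velocities": joint speeds; "effort": joint torques, N m; "tool_pos": TCP position; "tcp_rot": TCP orientation; "contact_force": force on the tool from outside, world axes, zero at the start; "wrist_torque": the same for the moment, N m; "grip_width": finger opening in m.
Only numpy, scipy, OpenCV 4.12 (cv2) and the standard library are available. Lean on these libraries where they do the work, as an engineer would, in place of code of your own. Each camera call takes 0.05 s, during which the arm holds its last target.

## Working session

There is one attempt and no reset: what is moved stays moved. The work goes in short steps, Python scripts to look and compute and a tool call to move; the robot and the scene stay as the last step left them, time stands still between calls to the robot, and variables do not carry over. Pictures are saved under pics/ and viewed, and the job is handed in when it is done.

Besides the shell and the picture viewer there is one more tool, called after ">>>" as name(argument=value, ...), one argument or row to a line, values as JSON. step_arm: Moves the arm, as the interface text tells. Its arguments: {"type":"object","properties":{"moves":{"type":"array"},"newtons":{"type":"number"}},"required":["moves"]}

```bash
mkdir -p pics
python3 - <<'E'
from workcell import r
import cv2
s=r.read_state();print(s)
for n in("scene","side","wrist"):
    print(n,r.camera_info(n))
    cv2.imwrite(f"pics/{n}0.png",r.get_image(n)[:,:,::-1])
E
```

```text
{'t': 0.0, 'q': array([-9.74389025e-01,  3.85560385e-01,  6.63303853e-03, -4.74336151e-04,
       -1.19398897e+00, -2.58576559e-01]), 'joint_velocities': array([-0.00027318, -0.00028846,  0.00164742, -0.0012105 , -0.00084282,
       -0.00037732]), 'effort': array([-4.11342935e-04, -3.92292023e+01,  1.88398844e+01,  4.18618396e+00,
       -4.76625617e-03, -1.51122176e-06]), 'tool_pos': array([ 0.20697562, -0.58916806,  0.2492257 ]), 'tcp_rot': array([ 5.78240045e-01,  8.15865968e-01,  5.77799036e-04, -9.15603254e-04]), 'contact_force': array([-1.28079775, -0.03816455,  0.62577949]), 'wrist_torque': array([-0.02785148, -0.05683231,  0.00887705]), 'grip_width': 0.08543088164853381}
scene {'fx': 608.7477185761317, 'fy': 608.7477185761317, 'cx': 316.0796223120902, 'cy': 239.30997993040882, 'rvec': array([ 0.87047185, -2.47176126,  1.14844959]), 'tvec': array([0.42962893, 0.33058708, 1.01115185])}
side {'fx': 579.4351488366683, 'fy': 579.4351488366683, 'cx': 309.83772923473975, 'cy': 241.8354214446181, 'rvec': array([ 2.02811818, -0.49727739,  0.26375049]), 'tvec': array([-0.50085965,  0.24239787,  1.30294323])}
wrist {'fx': 367.5406142886413, 'fy': 367.5406142886413, 'cx': 312.78686589424115, 'cy': 237.88903196215176, 'rvec': array([-1.6980139 , -2.394787  , -0.38462469]), 'tvec': array([ 0.62388713, -0.04132329,  0.38036762])}
```

View pics/scene0.png

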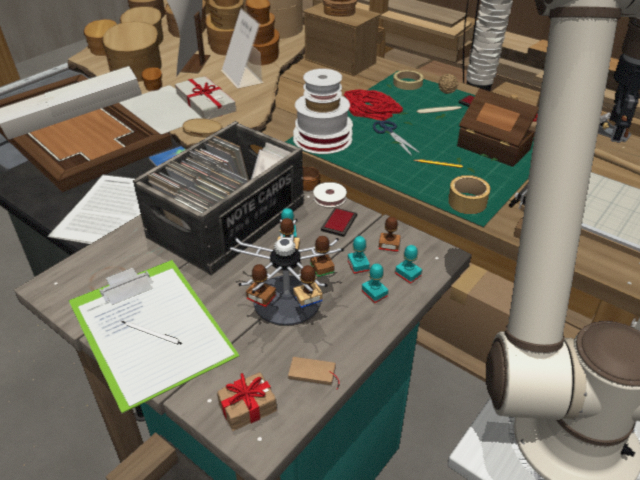

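View pics/side0.png

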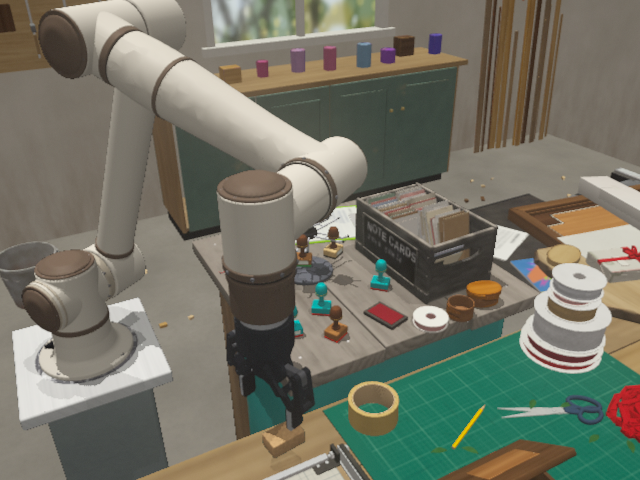

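View pics/wrist0.png

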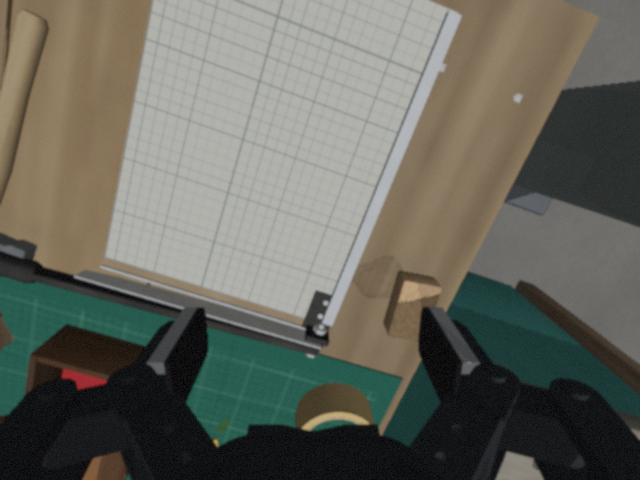

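The scene view shows the carousel with its knob near (287,243). One brown-handled stamp stands at (389,236), and there are turquoise ones at (359,253), (409,262), (375,281) and (288,217). The brown one fits the description. I'll enlarge to confirm it and find the fork directions.

```bash
cat > h.py <<'E'
import numpy as np,cv2
from workcell import r
def cam(n):
    c=r.camera_info(n);K=np.array([[c['fx'],0,c['cx']],[0,c['fy'],c['cy']],[0,0,1]]);return K,np.array(c['rvec'],float),np.array(c['tvec'],float)
def proj(C,P):
    return cv2.projectPoints(np.atleast_2d(np.array(P,float)),C[1],C[2],C[0],None)[0][:,0]
def ray(C,u,v,z):
    R=cv2.Rodrigues(C[1])[0];o=-R.T@C[2];d=R.T@np.linalg.inv(C[0])@[u,v,1];return o+d*(z-o[2])/d[2]
E
python3 - <<'E'
from h import *
a=cv2.imread('pics/scene0.png');b=cv2.imread('pics/side0.png')
cv2.imwrite('pics/s1.png',cv2.resize(a[180:340,220:440],None,fx=3.6,fy=3.6,interpolation=cv2.INTER_CUBIC))
cv2.imwrite('pics/d1.png',cv2.resize(b[210:360,240:460],None,fx=3.6,fy=3.6,interpolation=cv2.INTER_CUBIC))
S=cam('scene');D=cam('side')
print(ray(S,286,239,.16), 'stamp crown',ray(S,389,222,.075),ray(D,336,308,.075))
for p in [(389,222),(288,217),(359,240),(409,248),(375,268)]:print(p,ray(S,*p,.075))
print('foot',ray(S,287,305,.0))
E
```

```text
[0.58218006 0.05267137 0.16      ] stamp crown [ 0.51271922 -0.20661218  0.075     ] [ 0.51793254 -0.21900212  0.075     ]
(389, 222) [ 0.51271922 -0.20661218  0.075     ]
(288, 217) [ 0.69639379 -0.08158335  0.075     ]
(359, 240) [ 0.52821499 -0.11592506  0.075     ]
(409, 248) [ 0.43220941 -0.16012486  0.075     ]
(375, 268) [ 0.45254883 -0.06543987  0.075     ]
foot [ 5.71792796e-01  6.92103589e-02 -1.11022302e-16]
```

View pics/s1.png

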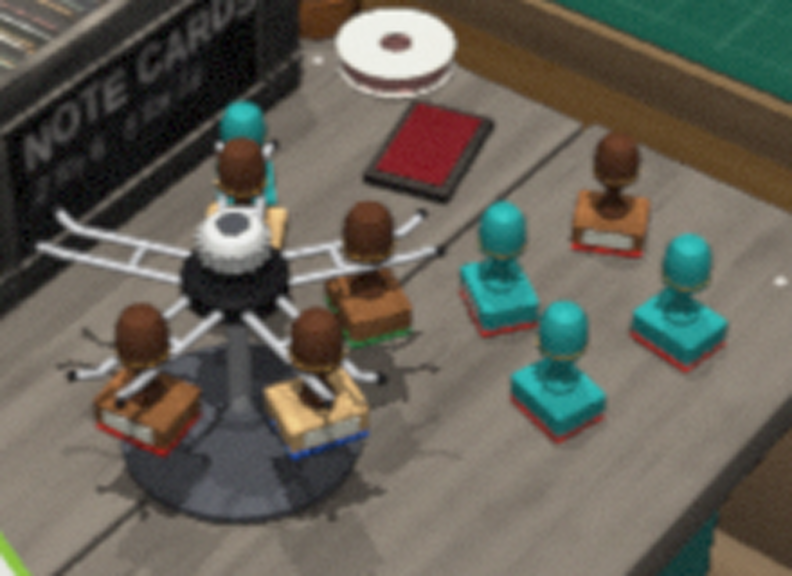

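View pics/d1.png

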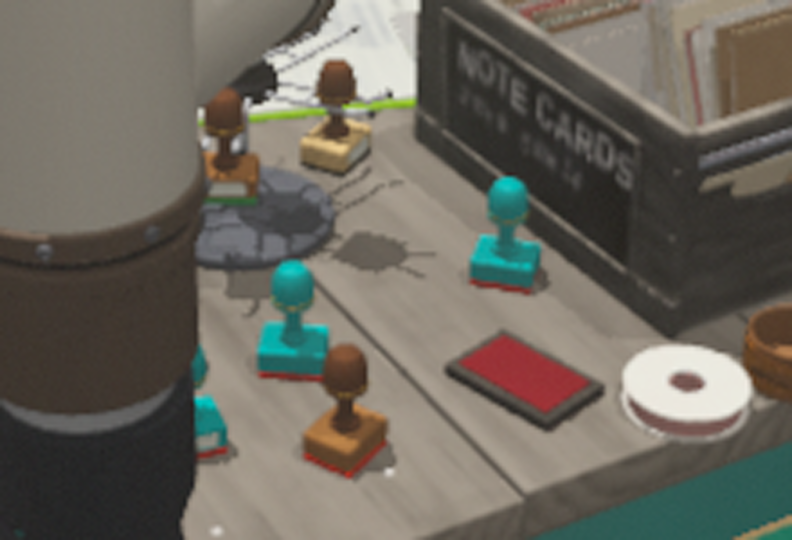

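Run:
```python
from h import *
S=cam('scene');D=cam('side')
def tri(p,q):
    P=[C[0]@np.hstack([cv2.Rodrigues(C[1])[0],C[2][:,None]]) for C in(S,D)]
    X=cv2.triangulatePoints(P[0],P[1],np.array(p,float)[:,None],np.array(q,float)[:,None]);return (X[:3]/X[3]).ravel()
f=lambda c:(220+c[0]/3.6,180+c[1]/3.6); g=lambda c:(240+c[0]/3.6,210+c[1]/3.6)
print('grip',tri(f((618,165)),g((346,372))))
knob=ray(S,*f((232,222)),.16);print('knob',knob)
# foot ellipse edges
print('foot',[ray(S,*f(c),0.014) for c in((122,445),(358,445))])
m=(ray(S,*f((60,213)),.1285)+ray(S,*f((40,246)),.1285))/2;print('mouth',m,np.hypot(*(m-knob)[:2]),np.degrees(np.arctan2(*(m-knob)[1::-1])))
for n,c in dict(A=(240,160),B=(368,230),Cc=(318,338),Dd=(142,333)).items():
    p=ray(S,*f(c),.135);print(n,p,np.hypot(*(p-knob)[:2]),np.degrees(np.arctan2(*(p-knob)[1::-1])))
# stamp colour masks
a=cv2.imread('pics/scene0.png')
for n,c in dict(pad=(430,150)).items(): print(n,ray(S,*f(c),.01))
print('spool',ray(S,*f((396,45)),.018)); print('tags',ray(S,313,370,.012),'parcel',ray(S,248,398,.04))
print('stampbase corners',[ray(S,*f(c),.022) for c in((580,190),(650,197),(645,235),(575,225))],[ray(D,*g(c),0.022) for c in((306,433),(346,455),(387,423),(345,408))])
```

```text
grip [ 0.51501105 -0.21914988  0.05846715]
knob [0.57934566 0.06041437 0.16      ]
foot [array([0.61723907, 0.11798026, 0.014     ]), array([0.5142593 , 0.03514828, 0.014     ])]
mouth [0.67760131 0.09986537 0.1285    ] 0.10587990282993638 21.876139082781428
A [ 0.63108918 -0.00453474  0.135     ] 0.08304083190458114 -51.45644262401032
B [ 0.53774316 -0.00221955  0.135     ] 0.07519160187529939 -123.5927797945325
Cc [0.50508325 0.08017267 0.135     ] 0.07684592029987795 165.1010108778152
Dd [0.57757574 0.13371908 0.135     ] 0.07332606893027609 91.38312390785897
pad [ 0.64590846 -0.20581825  0.01      ]
spool [ 0.72850999 -0.27578454  0.018     ]
tags [0.42122157 0.1706363  0.012     ] parcel [0.45609149 0.3011891  0.04      ]
stampbase corners [array([ 0.53859207, -0.22066307,  0.022     ]), array([ 0.50032367, -0.24256023,  0.022     ]), array([ 0.48277087, -0.20958265,  0.022     ]), array([ 0.5218096 , -0.19038458,  0.022     ])] [array([ 0.49031855, -0.21759022,  0.022     ]), array([ 0.50170628, -0.24874483,  0.022     ]), array([ 0.54012688, -0.23292843,  0.022     ]), array([ 0.52438927, -0.20669512,  0.022     ])]
```

The enlarged crop confirms the loose stamp: brown handle, wooden mount and red sole, standing on the stand at about (0.515, -0.219). The carousel axis is at about (0.579, 0.060). The empty fork points to about 20°, so the rotor needs about +160° anticlockwise. I'll move over the knob first.

>>> step_arm(
  moves=[
    [[0.0245,0.0283,-0.0015,0,-1],[0.0245,0.0283,-0.0015,0,-1],[0.0245,0.0283,-0.0015,0,-1],[0.0245,0.0283,-0.0015,0,-1],[0.0245,0.0283,-0.0015,0,-1]],
  ],
)

```text
t: 0.57
tool_pos: [0.3003, -0.4256, 0.2575]
tcp_rot: [0.578, 0.816, 0.0, -0.0]
contact_force: [0.7, 0.3, -0.8]
grip_width: 0.0852
```

>>> step_arm(
  moves=[
    [[0.0245,0.0283,-0.0015,0,-1],[0.0245,0.0283,-0.0015,0,-1],[0.0245,0.0283,-0.0015,0,-1],[0.0245,0.0283,-0.0015,0,-1],[0.0245,0.0283,-0.0015,0,-1]],
  ],
)

```text
t: 0.98
tool_pos: [0.3933, -0.2629, 0.2654]
tcp_rot: [0.578, 0.816, 0.0, 0.0]
contact_force: [1.0, 0.5, -0.0]
grip_width: 0.0857
```

>>> step_arm(
  moves=[
    [[0.0245,0.0283,-0.0015,0,-0.4],[0.0245,0.0283,-0.0015,0,-0.4],[0.0245,0.0283,-0.0015,0,-0.4],[0.0245,0.0283,-0.0015,0,-0.4],[0.0245,0.0283,-0.0015,0,-0.4]],
  ],
)

```text
t: 1.4
tool_pos: [0.4862, -0.1004, 0.2729]
tcp_rot: [0.578, 0.816, 0.0, -0.0]
contact_force: [1.0, -0.7, -0.5]
grip_width: 0.0597
```

Run:
```python
from h import *
s=r.read_state();print(s['t'],s['tool_pos'],s['tcp_rot'],s['q'],s['grip_width'],s['contact_force'])
W=cam('wrist');R=cv2.Rodrigues(W[1])[0];print('cam',-R.T@W[2],R[2])
np.savez('w1.npz',K=W[0],rv=W[1],t=W[2])
cv2.imwrite('pics/w1.png',r.get_image('wrist')[:,:,::-1])
```

```text
1.4 [ 0.48619232 -0.10037485  0.27290306] [ 5.78055440e-01  8.15997491e-01  4.42165523e-05 -3.01699700e-05] [ 1.24069856e-01  1.47510081e-01 -2.61486725e-01 -1.15513542e-04
 -1.16178441e+00 -1.35671117e+00] 0.05974155765146632 [ 0.98597868 -0.66812155 -0.45563948]
cam [ 0.41130145 -0.12671425  0.3964056 ] [ 0.29387967  0.10381829 -0.95018761]
```

View pics/w1.png

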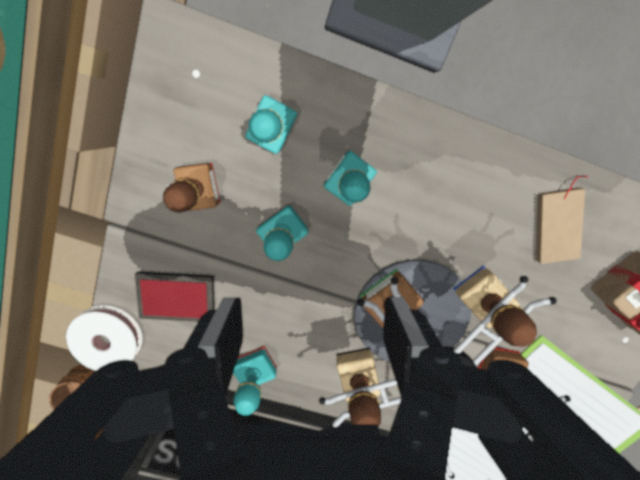

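Run:
```python
from h import *
b=r.get_image('side')[:,:,::-1];cv2.imwrite('pics/d2f.png',b)
cv2.imwrite('pics/d2.png',cv2.resize(b[180:330,230:450],None,fx=3.6,fy=3.6,interpolation=cv2.INTER_CUBIC))
b=r.get_image('scene')[:,:,::-1];cv2.imwrite('pics/s2f.png',b)
cv2.imwrite('pics/s2.png',cv2.resize(b[200:340,220:420],None,fx=4,fy=4,interpolation=cv2.INTER_CUBIC))
z=np.load('w1.npz');W=(z['K'],z['rv'],z['t'])
print(ray(W,180,197,.072))
```

```text
[ 0.5147059  -0.21631259  0.072     ]
```

View pics/d2.png

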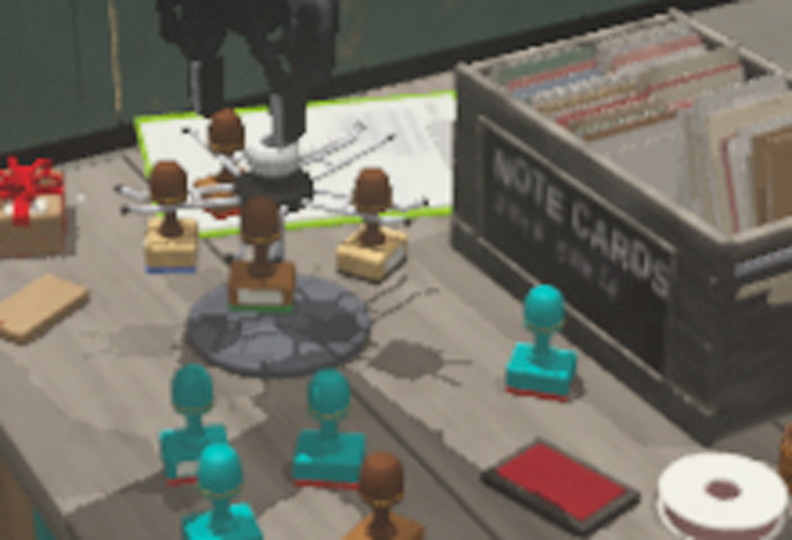

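View pics/s2.png

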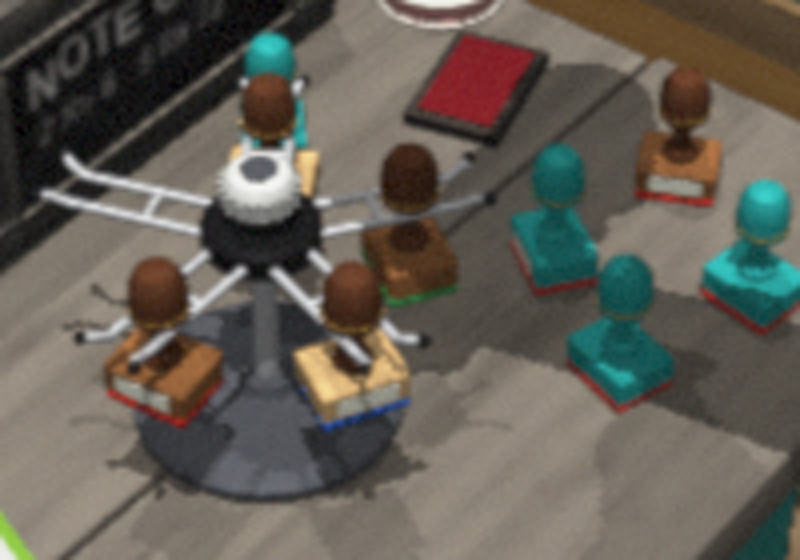

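Run:
```python
from h import *
S=cam('scene');D=cam('side')
def tri(p,q):
    P=[C[0]@np.hstack([cv2.Rodrigues(C[1])[0],C[2][:,None]]) for C in(S,D)]
    X=cv2.triangulatePoints(P[0],P[1],np.array(p,float)[:,None],np.array(q,float)[:,None]);return (X[:3]/X[3]).ravel()
f=lambda c:(220+c[0]/4,200+c[1]/4); g=lambda c:(230+c[0]/3.6,180+c[1]/3.6)
print('knobtop',ray(S,*f((259,168)),.16),'side foot',ray(D,*g((279,322)),.014))
print('knob mid',tri(f((260,185)),g((273,158))))
print('hub mid',tri(f((262,228)),g((275,188))))
for n,p,q in (('A',(269,102),(373,187)),('B',(410,172),(261,215)),('C',(352,290),(168,182)),('D',(158,287),(226,130)),('loose',(686,95),(381,475))):
    print(n,tri(f(p),g(q)))
for c in [(.58,.06),(.577,.063),(.575,.065)]:
  t=np.linspace(0,6.28,200);e=proj(D,np.c_[c[0]+.07*np.cos(t),c[1]+.07*np.sin(t),0*t+.014]);e=(e-[230,180])*3.6
  e2=(proj(S,np.c_[c[0]+.07*np.cos(t),c[1]+.07*np.sin(t),0*t])-[220,200])*4
  print(c,e.min(0),e.max(0),e2.min(0),e2.max(0))
```

```text
knobtop [0.57825845 0.06078536 0.16      ] side foot [0.57828914 0.04651864 0.014     ]
knob mid [0.58179843 0.05712176 0.14549576]
hub mid [0.58201238 0.05778843 0.11959097]
A [ 0.62956123 -0.00292053  0.13605751]
B [ 0.5402121  -0.00379769  0.1373964 ]
C [0.5079465  0.07794747 0.13550224]
D [0.57933397 0.13227777 0.13561879]
loose [ 0.51519445 -0.21926888  0.06322029]
(0.58, 0.06) [179.77619896 266.16280694] [366.24579363 363.90147432] [131.18820308 308.38786739] [403.69168007 505.17622079]
(0.577, 0.063) [174.49084808 265.40452436] [360.81312705 363.00400397] [131.4302232  313.84482511] [404.63562856 511.65140013]
(0.575, 0.065) [170.97176866 264.89962164] [357.19596626 362.40648243] [131.59226706 317.49781672] [405.26763707 515.98760547]
```

>>> step_arm(
  moves=[
    [[0.0234,0.0285,0.008,0,-0.4],[0.0234,0.0285,0.008,0,-0.4],[0.0234,0.0285,0.008,0,-0.4],[0.0234,0.0285,0.008,0,-0.4],[0.0234,0.0285,0.008,0,-0.4]],
  ],
)

```text
t: 1.97
tool_pos: [0.5817, 0.0556, 0.2324]
tcp_rot: [0.579, 0.815, -0.0, -0.0]
contact_force: [0.1, -1.0, 0.6]
grip_width: 0.0594
```

Run:
```python
from h import *
s=r.read_state();print(s['t'],s['tool_pos'],s['tcp_rot'],s['q'],s['grip_width'],s['contact_force'])
b=r.get_image('scene')[:,:,::-1]
b2=r.get_image('side')[:,:,::-1]
cv2.imwrite('pics/s3.png',np.hstack([cv2.resize(x,None,fx=2.4,fy=2.4,interpolation=cv2.INTER_CUBIC) for x in (b[160:360,220:380],b2[120:320,230:390])]))
```

```text
1.9667 [0.58172426 0.05560157 0.23236064] [ 5.78821231e-01  8.15454408e-01 -2.40282787e-04 -1.82482165e-04] [ 3.72253161e-01  3.29437898e-01 -1.22106878e-01 -4.57299431e-05
 -1.11985359e+00 -1.60679811e+00] 0.0594224659727697 [ 0.12510692 -1.00456117  0.62369223]
```

View pics/s3.png

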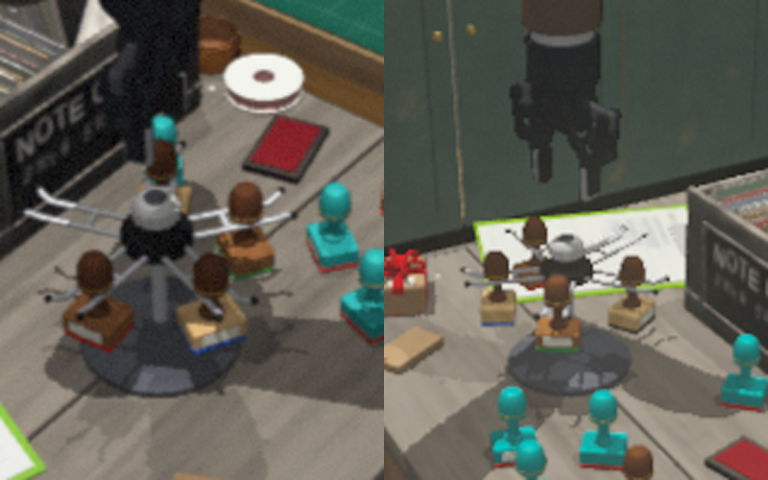

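The gripper is above the knob in both views, with its fingers clear of the hung stamps. I'll descend now.

>>> step_arm(
  moves=[
    [[0,0,0.015,0,-0.4],[0,0,0.015,0,-0.4],[0,0,0.015,0,-0.4],[0,0,0.015,0,-0.4],[0,0,0.013,0,-0.4]],
  ],
)

```text
t: 2.48
tool_pos: [0.5806, 0.0537, 0.1588]
tcp_rot: [0.579, 0.815, -0.001, -0.001]
contact_force: [-0.3, 1.0, 0.2]
grip_width: 0.0598
```

>>> step_arm(
  moves=[
    [[0,0,0,0,-0.2],[0,0,0,0,0.0],[0,0,0,0,0.2],[0,0,0,0,0.4],[0,0,0,0,0.4]],
  ],
  newtons=25,
)

```text
t: 2.9
tool_pos: [0.5792, 0.0578, 0.1598]
tcp_rot: [0.579, 0.816, 0.001, -0.003]
contact_force: [-6.8, 12.1, -0.3]
grip_width: 0.0353
```

>>> step_arm(
  moves=[
    [[0.003,0,0,0,0.4],[0,0,0,0,0.4],[0,0,0,-0.02,0.4],[0,0,0,-0.04,0.4],[0,0,0,-0.06,0.4]],
  ],
)

```text
t: 3.32
tool_pos: [0.5793, 0.0576, 0.1598]
tcp_rot: [0.527, 0.85, -0.001, -0.001]
contact_force: [-4.6, 1.3, -1.8]
grip_width: 0.0348
```

Run:
```python
from h import *
s=r.read_state();print(s['t'],s['tool_pos'],s['tcp_rot'],s['q'],s['grip_width'],s['contact_force'],s['wrist_torque'])
b=r.get_image('scene')[:,:,::-1]
b2=r.get_image('side')[:,:,::-1]
cv2.imwrite('pics/s4.png',np.hstack([cv2.resize(x,None,fx=2.4,fy=2.4,interpolation=cv2.INTER_CUBIC) for x in (b[160:360,220:380],b2[120:320,230:390])]))
```

```text
3.3167 [0.57929432 0.05764312 0.15984471] [ 5.27353253e-01  8.49644968e-01 -7.92001530e-04 -1.16034042e-03] [ 3.76788252e-01  3.93194420e-01 -2.22795869e-01 -1.12428540e-03
 -9.57461406e-01 -1.48710597e+00] 0.03479234907283819 [-4.63650719  1.32076992 -1.76730501] [ 0.49787788  1.37835616 -0.04235062]
```

View pics/s4.png

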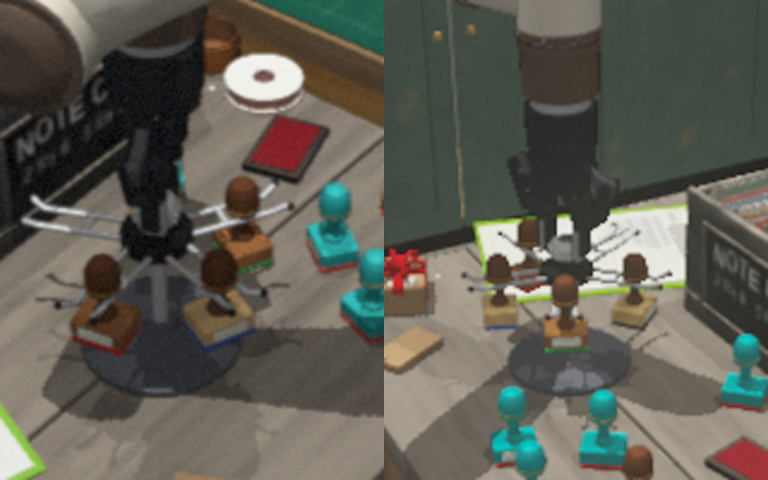

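>>> step_arm(
  moves=[
    [[0,0,0,-0.1,0.4],[0,0,0,-0.1,0.4],[0,0,0,-0.1,0.4],[0,0,0,-0.1,0.4],[0,0,0,-0.1,0.4]],
  ],
)

```text
t: 3.83
tool_pos: [0.5804, 0.0564, 0.1598]
tcp_rot: [0.3, 0.954, -0.001, -0.0]
contact_force: [-0.2, -4.7, -2.9]
grip_width: 0.0353
```

>>> step_arm(
  moves=[
    [[0,0,0,-0.1,0.4],[0,0,0,-0.1,0.4],[0,0,0,-0.1,0.4],[0,0,0,-0.1,0.4],[0,0,0,-0.1,0.4]],
  ],
)

```text
t: 4.25
tool_pos: [0.5819, 0.0558, 0.1599]
tcp_rot: [0.055, 0.999, -0.001, 0.001]
contact_force: [4.4, -6.9, -6.4]
grip_width: 0.0352
```

>>> step_arm(
  moves=[
    [[0,0,0,-0.1,0.4],[0,0,0,-0.1,0.4],[0,0,0,-0.1,0.4],[0,0,0,-0.1,0.4],[0,0,0,-0.1,0.4]],
  ],
)

```text
t: 4.67
tool_pos: [0.5836, 0.056, 0.1599]
tcp_rot: [-0.194, 0.981, -0.002, 0.003]
contact_force: [9.6, -6.8, -9.6]
grip_width: 0.0346
```

>>> step_arm(
  moves=[
    [[0,0,0,-0.1,0.4],[0,0,0,-0.1,0.4],[0,0,0,-0.1,0.4],[0,0,0,-0.1,0.4],[0,0,0,-0.1,0.4]],
  ],
)

```text
t: 5.08
tool_pos: [0.5849, 0.057, 0.1599]
tcp_rot: [-0.431, 0.902, -0.002, 0.004]
contact_force: [11.7, -3.1, -11.5]
grip_width: 0.0352
```

Run:
```python
from h import *
s=r.read_state();print(s['t'],s['tool_pos'],s['tcp_rot'],np.degrees(s['q'])[[0,5]],s['grip_width'],s['contact_force'],s['wrist_torque'])
print(np.degrees(2*np.arctan2(*s['tcp_rot'][[1,0]])))
b=r.get_image('scene')[:,:,::-1]
b2=r.get_image('side')[:,:,::-1]
cv2.imwrite('pics/s5.png',np.hstack([cv2.resize(x,None,fx=2.4,fy=2.4,interpolation=cv2.INTER_CUBIC) for x in (b[160:360,220:380],b2[120:320,230:390])]))
```

```text
5.0833 [0.58491782 0.05701643 0.15994792] [-0.43102229  0.90232946 -0.00220241  0.0040592 ] [21.45314009 29.45577205] 0.03515253276013435 [ 11.6692388   -3.13865287 -11.52876995] [-1.43169847 -2.81876036 -0.0252504 ]
231.0654933907195
```

View pics/s5.png

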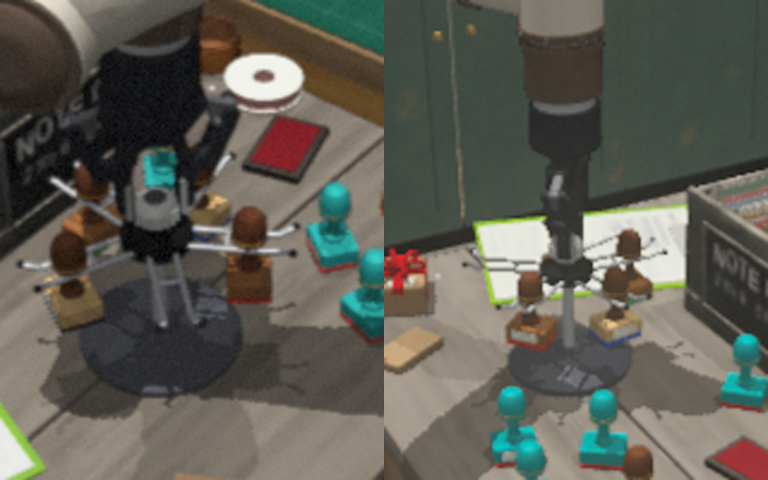

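>>> step_arm(
  moves=[
    [[0,0,0,-0.1,0.4],[0,0,0,-0.1,0.4],[0,0,0,-0.1,0.4],[0,0,0,-0.1,0.4],[0,0,0,-0.1,0.4]],
  ],
)

```text
t: 5.6
tool_pos: [0.5856, 0.0586, 0.1601]
tcp_rot: [-0.641, 0.768, -0.003, 0.005]
contact_force: [10.6, 0.7, -11.7]
grip_width: 0.035
```

>>> step_arm(
  moves=[
    [[0,0,0,-0.08,0.4],[0,0,0,-0.06,0.4],[0,0,0,-0.03,0.4],[0,0,0,0,0.4],[0,0,0,0,0.4]],
  ],
)

```text
t: 6.02
tool_pos: [0.5856, 0.0591, 0.16]
tcp_rot: [-0.702, 0.712, -0.003, 0.005]
contact_force: [9.0, 2.4, -12.3]
grip_width: 0.0352
```

>>> step_arm(
  moves=[
    [[0,0,0,0,0.2],[0,0,0,0,0.0],[0,0,0,0,-0.2],[0,0,0,0,-0.4],[0,0,0,0,-0.4]],
  ],
)

```text
t: 6.43
tool_pos: [0.581, 0.0579, 0.1607]
tcp_rot: [-0.702, 0.712, -0.001, 0.001]
contact_force: [-0.5, 0.6, 0.0]
grip_width: 0.0593
```

>>> step_arm(
  moves=[
    [[0,0,-0.01,0,-0.4],[0,0,-0.02,0,-0.4],[0,0,-0.02,0,-0.4],[0,0,-0.02,0,-0.4],[0,0,-0.02,0,-0.4]],
  ],
)

```text
t: 6.85
tool_pos: [0.5806, 0.058, 0.2521]
tcp_rot: [-0.702, 0.712, -0.0, 0.001]
contact_force: [0.6, -0.3, 0.1]
grip_width: 0.0596
```

Run:
```python
from h import *
s=r.read_state();print(s['t'],s['tool_pos'],s['tcp_rot'],np.degrees(s['q'])[[0,5]],s['grip_width'],s['contact_force'],s['wrist_torque'])
print(np.degrees(2*np.arctan2(*s['tcp_rot'][[1,0]])))
b=r.get_image('scene')[:,:,::-1]
b2=r.get_image('side')[:,:,::-1]
cv2.imwrite('pics/s6.png',cv2.resize(b[200:340,220:420],None,fx=4,fy=4,interpolation=cv2.INTER_CUBIC))
cv2.imwrite('pics/d6.png',cv2.resize(b2[180:330,230:450],None,fx=3.6,fy=3.6,interpolation=cv2.INTER_CUBIC))
```

```text
6.85 [0.58056776 0.05803989 0.25207745] [-7.02250274e-01  7.11929779e-01 -4.96457264e-04  5.44326470e-04] [21.61828757 67.58524637] 0.05963276615967125 [ 0.60461767 -0.25203947  0.1070992 ] [0.04645169 0.00702631 0.01897543]
269.21567818672304
```

View pics/s6.png

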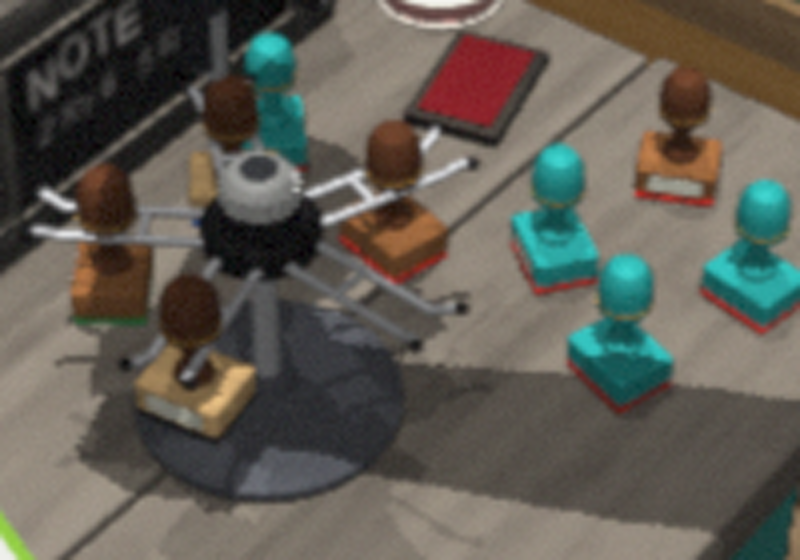

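View pics/d6.png

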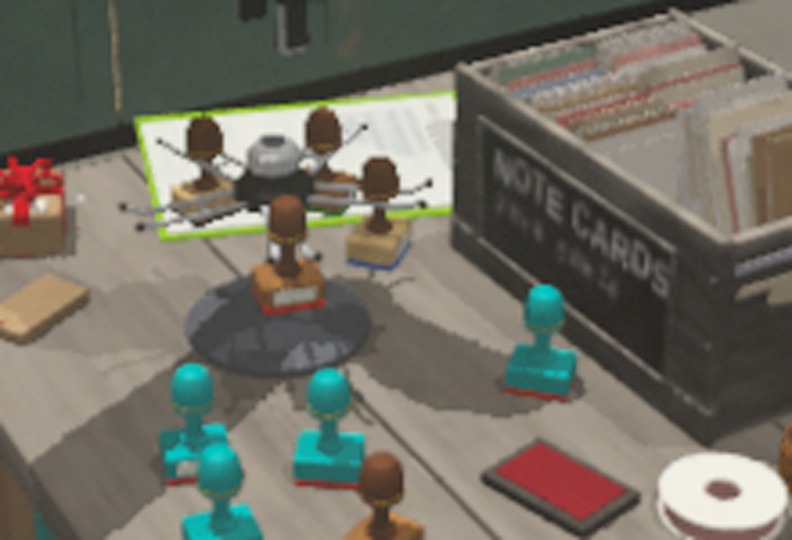

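The empty fork now faces the robot, with prong ends at scene-crop (461,308) and (417,345). I'll measure its direction.

Run:
```python
from h import *
S=cam('scene');D=cam('side')
def tri(p,q):
    P=[C[0]@np.hstack([cv2.Rodrigues(C[1])[0],C[2][:,None]]) for C in(S,D)]
    X=cv2.triangulatePoints(P[0],P[1],np.array(p,float)[:,None],np.array(q,float)[:,None]);return (X[:3]/X[3]).ravel()
f=lambda c:(220+c[0]/4,200+c[1]/4); g=lambda c:(230+c[0]/3.6,180+c[1]/3.6)
a=tri(f((461,308)),g((140,227)));b=tri(f((417,345)),g((125,207)));c=(a+b)/2
k=np.array([.582,.057]);d=c[:2]-k
print(a,b,c,np.hypot(*d),np.degrees(np.arctan2(d[1],d[0])))
for p,q in (((231,104),(380,178)),((393,150),(287,214)),((190,307),(205,137)),((105,197),(323,130))):
    x=tri(f(p),g(q));d=x[:2]-k;print(x,np.hypot(*d),np.degrees(np.arctan2(d[1],d[0])))
```

```text
[0.47034362 0.04546284 0.12364375] [0.47185422 0.07713305 0.12360702] [0.47109892 0.06129794 0.12362539] 0.11098433002420949 177.78062717229685
[0.64313764 0.00977822 0.13483461] 0.0772509412920996 -37.6819497936083
[ 0.55669446 -0.01138301  0.13756233] 0.07291506161459142 -110.30729686584756
[0.5609059  0.13142336 0.13405157] 0.07735501136237197 105.82452614691572
[0.64434342 0.10005834 0.13351121] 0.07576755315396556 34.63143059331803
```

>>> step_arm(
  moves=[
    [[0.03,0.0067,0,0,-0.4],[0.03,0.0067,0,0,-0.4],[0.03,0.0067,0,0,-0.4],[0.03,0.0067,0,0,-0.4],[0.03,0.0067,0,0,-0.4]],
  ],
)

```text
t: 7.37
tool_pos: [0.5442, -0.0925, 0.2501]
tcp_rot: [-0.702, 0.712, -0.0, 0.0]
contact_force: [0.9, -0.1, -0.6]
grip_width: 0.0601
```

>>> step_arm(
  moves=[
    [[0.03,0.0067,0.005,0,-0.4],[0.03,0.0067,0.01,0,-0.4],[0.03,0.0067,0.01,0,-0.4],[0.03,0.0067,0.01,0,-0.4],[0.0074,0.0015,0.01,0,-0.4]],
  ],
)

```text
t: 7.78
tool_pos: [0.5135, -0.2214, 0.2045]
tcp_rot: [-0.701, 0.713, -0.0, -0.0]
contact_force: [0.3, -0.6, 0.1]
grip_width: 0.0599
```

>>> step_arm(
  moves=[
    [[0,0,0.01,0,-0.4],[0,0,0.01,0,-0.4],[0,0,0.01,0,-0.4],[0,0,0.01,0,-0.4],[0,0,0.01,0,-0.4]],
  ],
)

```text
t: 8.2
tool_pos: [0.5153, -0.2172, 0.1539]
tcp_rot: [-0.703, 0.711, -0.0, 0.0]
contact_force: [-0.0, 0.2, -0.6]
grip_width: 0.0598
```

Run:
```python
from h import *
s=r.read_state();print(s['t'],s['tool_pos'],s['tcp_rot'],np.degrees(s['q'])[[0,5]],s['grip_width'],s['contact_force'],s['wrist_torque'])
b=r.get_image('scene')[:,:,::-1]
b2=r.get_image('side')[:,:,::-1]
cv2.imwrite('pics/s7.png',np.hstack([cv2.resize(x,None,fx=2.4,fy=2.4,interpolation=cv2.INTER_CUBIC) for x in (b[130:330,310:470],b2[190:390,260:420])]))
cv2.imwrite('pics/w7.png',r.get_image('wrist')[:,:,::-1])
W=cam('wrist');print(proj(W,[[.5152,-.2185,.08],[.5152,-.2185,.0]]))
```

```text
8.2 [ 0.51532562 -0.21724674  0.15392437] [-7.02842650e-01  7.11345349e-01 -3.46146171e-05  4.90066516e-05] [-6.25669788 95.56915225] 0.0597514069835826 [-0.04877431  0.18835486 -0.62899853] [ 0.02815574 -0.07862535  0.01605401]
[[314.8090439  262.7481191 ]
 [314.35705583 224.33791165]]
```

View pics/s7.png

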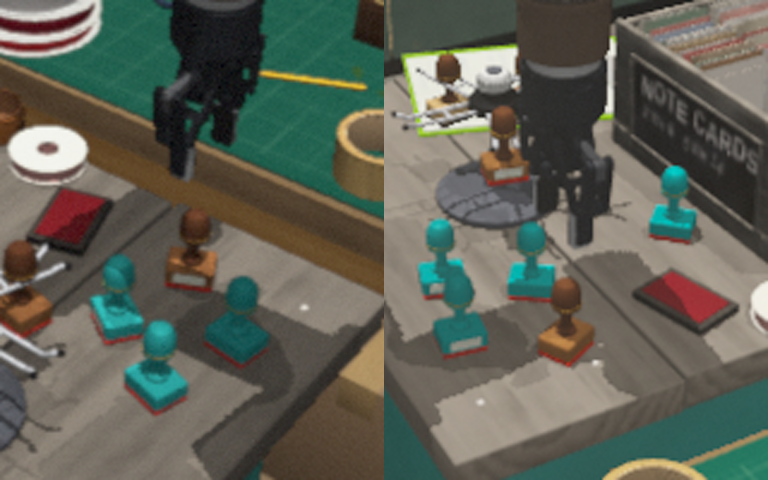

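View pics/w7.png

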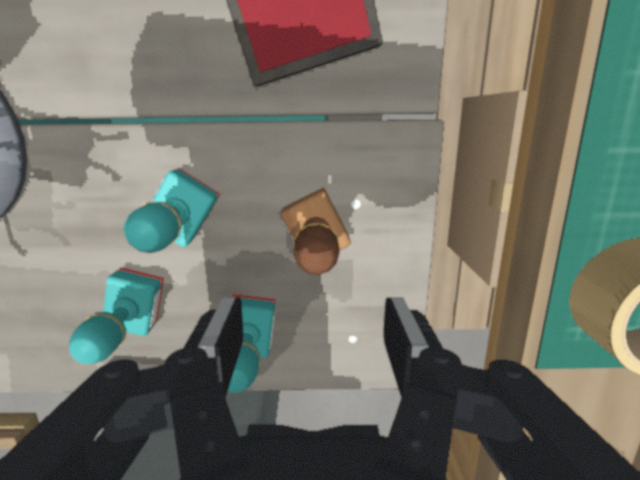

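>>> step_arm(
  moves=[
    [[0.002,0,0.016,0,-0.4],[0,0,0.018,0,-0.4],[0,0,0.018,0,-0.4],[0,0,0.018,0,-0.4],[0,0,0.012,0,-0.4]],
  ],
)

```text
t: 8.77
tool_pos: [0.5149, -0.22, 0.0719]
tcp_rot: [-0.702, 0.712, 0.0, -0.0]
contact_force: [-0.2, 0.0, -0.7]
grip_width: 0.0596
```

>>> step_arm(
  moves=[
    [[0,0,0,0,-0.3],[0,0,0,0,-0.15],[0,0,0,0,0.0],[0,0,0,0,0.2],[0,0,0,0,0.3]],
  ],
  newtons=25,
)

```text
t: 9.18
tool_pos: [0.5157, -0.2204, 0.074]
tcp_rot: [-0.702, 0.712, -0.001, 0.001]
contact_force: [-0.6, 0.2, 0.4]
grip_width: 0.0301
```

>>> step_arm(
  moves=[
    [[0,0,0,0,0.5],[0,0,0,0,0.6],[0,0,0,0,0.7],[0,0,0,0,0.7],[0,0,0,0,0.7]],
  ],
)

```text
t: 9.6
tool_pos: [0.5158, -0.2203, 0.074]
tcp_rot: [-0.702, 0.712, -0.001, 0.001]
contact_force: [-0.9, 2.0, 5.5]
grip_width: 0.0269
```

Run:
```python
from h import *
s=r.read_state();print(s['t'],s['tool_pos'],s['tcp_rot'],np.degrees(s['q'])[[0,5]],s['grip_width'],s['contact_force'],s['wrist_torque'])
b=r.get_image('scene')[:,:,::-1]
b2=r.get_image('side')[:,:,::-1]
cv2.imwrite('pics/s8.png',np.hstack([cv2.resize(x,None,fx=4,fy=4,interpolation=cv2.INTER_CUBIC) for x in (b[170:290,345:440],b2[240:360,285:380])]))
```

```text
9.6 [ 0.51580629 -0.22034555  0.07401169] [-7.02402311e-01  7.11779153e-01 -1.00831975e-03  6.42587844e-04] [-6.57089169 95.79443264] 0.026948520770638976 [-0.88300166  1.95251252  5.45142962] [0.525423   0.04274164 0.01271484]
```

View pics/s8.png

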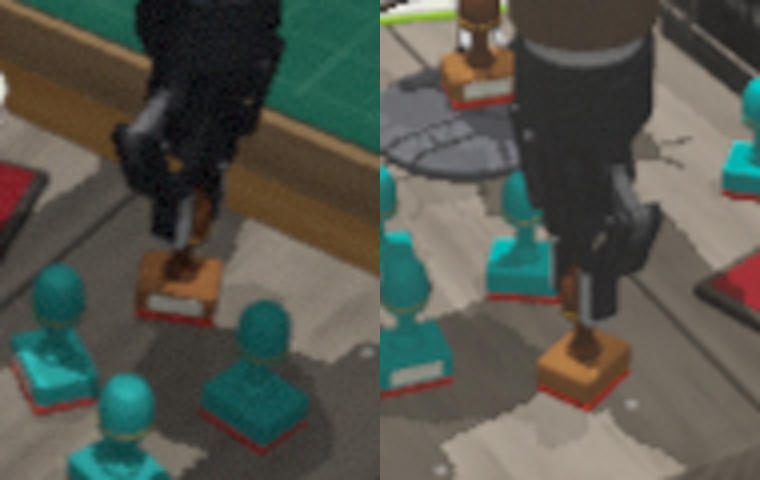

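Run:
```python
from h import *
a=r.get_image('wrist')[:,:,::-1]
cv2.imwrite('pics/w9.png',a)
W=cam('wrist');s=r.read_state();p=s['tool_pos']
for C,n in((W,'w'),(cam('scene'),'s'),(cam('side'),'d')):
    print(n,proj(C,[[p[0],p[1],z] for z in (.08,.05,.029,.022)]+[[p[0]-.01,p[1],.05]]).round(1).tolist())
```

```text
w [[313.4, 344.8], [313.3, 305.7], [313.2, 285.5], [313.2, 279.8], [313.6, 325.3]]
s [[391.5, 216.6], [390.4, 227.2], [389.7, 234.5], [389.4, 236.9], [394.2, 229.0]]
d [[335.5, 306.7], [335.5, 317.7], [335.5, 325.2], [335.5, 327.6], [331.6, 318.9]]
```

View pics/w9.png

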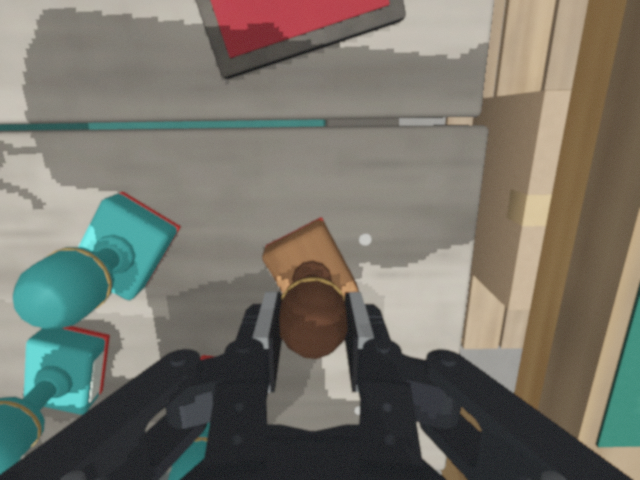

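The wrist view shows the grip centred between the pads: collar ring at about (313,280), crown at about (313,345), as predicted. I'll lift and check that it holds.

>>> step_arm(
  moves=[
    [[0,0,-0.004,0,0.7],[0,0,-0.008,0,0.7],[0,0,-0.01,0,0.7],[0,0,-0.01,0,0.7],[0,0,0,0,0.7]],
  ],
  newtons=35,
)

```text
t: 10.17
tool_pos: [0.5164, -0.2208, 0.1075]
tcp_rot: [-0.702, 0.712, -0.002, 0.001]
contact_force: [0.1, 0.2, -0.2]
grip_width: 0.0262
```

Run:
```python
from h import *
a=r.get_image('wrist')[:,:,::-1]
s=r.read_state();print(s['t'],s['tool_pos'],s['tcp_rot'],s['grip_width'],s['contact_force'],s['wrist_torque'])
b=r.get_image('scene')[:,:,::-1]
b2=r.get_image('side')[:,:,::-1]
cv2.imwrite('pics/s10.png',np.hstack([cv2.resize(x,None,fx=3,fy=3,interpolation=cv2.INTER_CUBIC) for x in (b[150:290,345:440],b2[220:360,285:380],a[200:340,255:365])]))
```

```text
10.2167 [ 0.515791   -0.22052764  0.10647165] [-0.70222263  0.71195539 -0.00138087  0.0009989 ] 0.02674013441643936 [ 0.20017903  0.18192073 -1.11258607] [0.0404216  0.07196858 0.03366405]
```

View pics/s10.png

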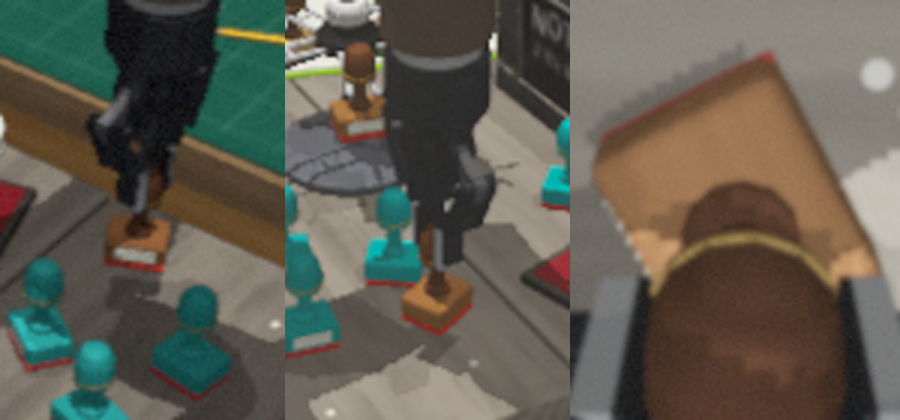

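>>> step_arm(
  moves=[
    [[0,0,-0.015,0,0.7],[0,0,-0.02,0,0.7],[0,0,-0.025,0,0.7],[0,0,-0.025,0,0.7],[0,0,-0.015,0,0.7]],
  ],
)

```text
t: 10.73
tool_pos: [0.5155, -0.2206, 0.207]
tcp_rot: [-0.702, 0.712, -0.001, 0.0]
contact_force: [1.2, 0.6, -0.4]
grip_width: 0.0262
```

>>> step_arm(
  moves=[
    [[-0.02,0.01,0,0,0.7],[-0.03,0.012,0,0,0.7],[-0.03,0.012,0,0,0.7],[-0.03,0.012,0,0,0.7],[-0.03,0.012,0,0,0.7]],
  ],
)

```text
t: 11.15
tool_pos: [0.4577, -0.0785, 0.2042]
tcp_rot: [-0.702, 0.712, 0.0, -0.0]
contact_force: [1.5, 0.6, -0.4]
grip_width: 0.0266
```

>>> step_arm(
  moves=[
    [[-0.03,0.012,0,0,0.7],[-0.03,0.01,0,0,0.7],[-0.03,0.01,0,0,0.7],[-0.03,0.008,0,0,0.7],[-0.022,0.005,0,0,0.7]],
  ],
)

```text
t: 11.57
tool_pos: [0.4145, 0.0646, 0.2045]
tcp_rot: [-0.703, 0.712, 0.0, -0.0]
contact_force: [0.1, 0.4, -0.4]
grip_width: 0.026
```

>>> step_arm(
  moves=[
    [[0,0,0.01,0,0.7],[0,0,0.01,0,0.7],[0,0,0.01,0,0.7],[0,0,0.008,0,0.7],[0,0,0,0,0.7]],
  ],
)

```text
t: 11.98
tool_pos: [0.4144, 0.0625, 0.165]
tcp_rot: [-0.702, 0.712, 0.001, -0.002]
contact_force: [1.0, -0.4, -0.3]
grip_width: 0.0266
```

Run:
```python
from h import *
a=r.get_image('wrist')[:,:,::-1]
s=r.read_state();print(s['t'],s['tool_pos'],s['tcp_rot'],s['grip_width'],s['contact_force'],s['wrist_torque'])
b=r.get_image('scene')[:,:,::-1]
b2=r.get_image('side')[:,:,::-1]
cv2.imwrite('pics/w11.png',a)
cv2.imwrite('pics/s11.png',np.hstack([cv2.resize(x,None,fx=3,fy=3,interpolation=cv2.INTER_CUBIC) for x in (b[180:340,240:370],b2[150:310,220:350])]))
p=s['tool_pos']
S=cam('scene');D=cam('side')
print((proj(S,[p-[0,0,.024]])-[240,180])*3,(proj(D,[p-[0,0,.024]])-[220,150])*3+[390,0])
```

```text
12.0333 [0.41515848 0.06267498 0.16592359] [-7.02133979e-01  7.12043529e-01  3.69113607e-04 -1.32354495e-03] 0.026398754551201158 [ 0.34463837  1.31796982 -0.08649688] [ 0.05001476 -0.03396158  0.011042  ]
[[341.14331433 322.85321803]] [[464.64360314 268.14161934]]
```

View pics/s11.png

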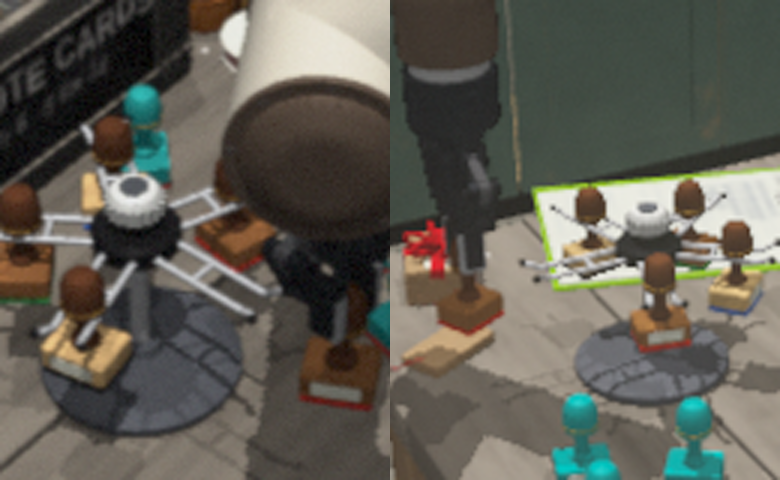

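View pics/w11.png

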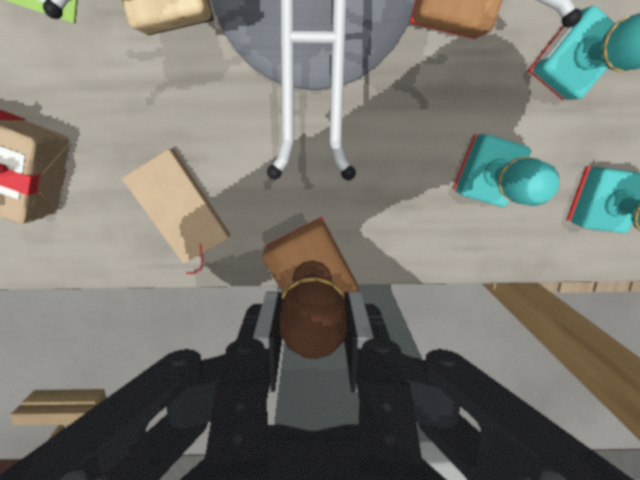

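Run:
```python
from h import *
W=cam('wrist');p=r.read_state()['tool_pos']
a=ray(W,274,171,.126);b=ray(W,348,172,.126);print(a,b,(a+b)/2)
a=ray(W,287,38,.12);b=ray(W,339,38,.12);print('stop',a,b,(a+b)/2)
print(proj(W,[[p[0],p[1],p[2]+d] for d in(.006,-.024)]))
S=cam('scene');D=cam('side')
f=lambda c:(240+c[0]/3,180+c[1]/3); g=lambda c:(220+(c[0]-390)/3,150+c[1]/3)
P=[C[0]@np.hstack([cv2.Rodrigues(C[1])[0],C[2][:,None]]) for C in(S,D)]
for q1,q2 in (((347,345),(473,285)),):
    X=cv2.triangulatePoints(P[0],P[1],np.array(f(q1))[:,None],np.array(g(q2))[:,None]);print((X[:3]/X[3]).ravel())
```

```text
[0.47403554 0.07968913 0.126     ] [0.47313708 0.04679103 0.126     ] [0.47358631 0.06324008 0.126     ]
stop [0.52786683 0.07238812 0.12      ] [0.52756406 0.05083444 0.12      ] [0.52771545 0.06161128 0.12      ]
[[313.42013881 344.84273235]
 [313.34505779 305.65812576]]
[0.41600847 0.05901372 0.12417832]
```

The wrist view puts the fork's centre line at column 311–313 and the stamp's axis at 313, so they are aligned. I'll lower to the entry height, about 11 mm over the prongs, and move in slowly.

>>> step_arm(
  moves=[
    [[0,0,0.008,0,0.7],[0,-0.01,0,0,0.7],[0,-0.01,0,0,0.7],[0,-0.01,0,0,0.7],[0,0,0,0,0.7]],
  ],
)

```text
t: 12.55
tool_pos: [0.4487, 0.0631, 0.1591]
tcp_rot: [-0.702, 0.712, -0.001, 0.001]
contact_force: [1.0, 0.2, -0.2]
grip_width: 0.0262
```

Run:
```python
from h import *
a=r.get_image('wrist')[:,:,::-1]
s=r.read_state();print(s['t'],s['tool_pos'],s['tcp_rot'],s['grip_width'],s['contact_force'],s['wrist_torque'])
b2=r.get_image('side')[:,:,::-1]
cv2.imwrite('pics/s12.png',np.hstack([cv2.resize(b2[200:290,230:320],None,fx=4.5,fy=4.5,interpolation=cv2.INTER_CUBIC),cv2.resize(a[100:370,200:420],None,fx=1.5,fy=1.5)]))
```

```text
12.6 [0.44732263 0.06280043 0.15880042] [-7.01850569e-01  7.12324155e-01 -1.55300844e-04  2.29092044e-04] 0.026314299193534667 [-0.12712695 -0.24743422  0.31350756] [0.00589563 0.00853159 0.02021474]
```

View pics/s12.png

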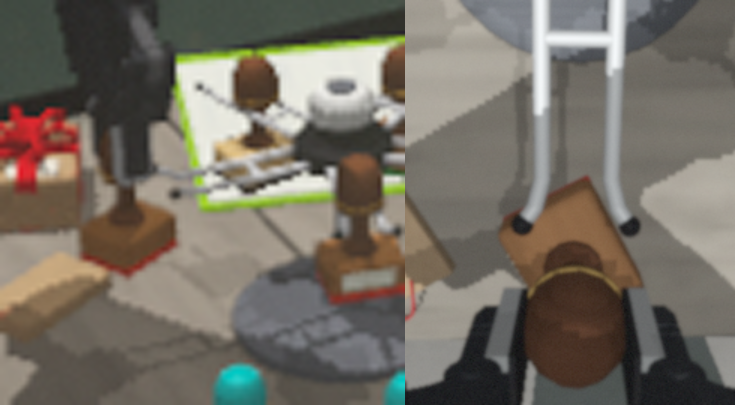

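>>> step_arm(
  moves=[
    [[0,-0.01,0,0,0.7],[0,-0.01,0,0,0.7],[0,-0.01,0,0,0.7],[0,-0.005,0,0,0.7],[0,0,0,0,0.7]],
  ],
)

```text
t: 13.07
tool_pos: [0.4823, 0.0623, 0.1587]
tcp_rot: [-0.702, 0.712, -0.0, 0.0]
contact_force: [0.2, -0.5, -0.2]
grip_width: 0.0261
```

Run:
```python
from h import *
a=r.get_image('wrist')[:,:,::-1]
s=r.read_state();print(s['t'],s['tool_pos'],s['tcp_rot'],s['grip_width'],s['contact_force'],s['wrist_torque'])
b2=r.get_image('side')[:,:,::-1]
cv2.imwrite('pics/s13.png',np.hstack([cv2.resize(b2[200:290,230:320],None,fx=4.5,fy=4.5,interpolation=cv2.INTER_CUBIC),cv2.resize(a[100:370,200:420],None,fx=1.5,fy=1.5)]))
```

```text
13.1167 [0.48132997 0.06214562 0.15854255] [-7.01981153e-01  7.12195489e-01  1.07091427e-04 -1.86356784e-04] 0.026294607717036178 [ 0.20699654  0.31005306 -0.37042151] [-0.00684483  0.07020584  0.04762834]
```

View pics/s13.png

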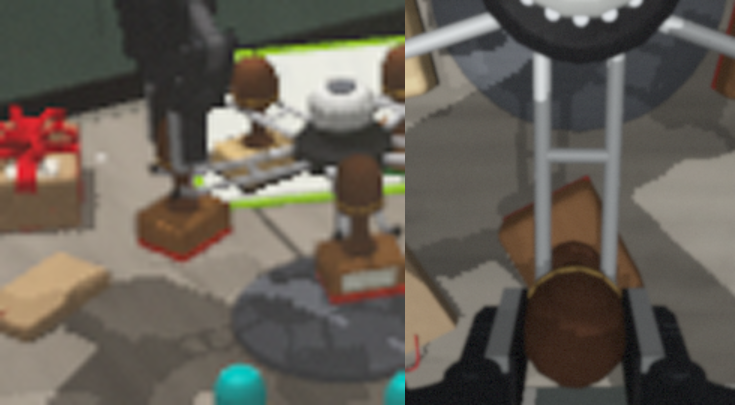

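>>> step_arm(
  moves=[
    [[0,-0.009,0,0,0.7],[0,-0.009,0,0,0.7],[0,-0.007,0,0,0.7],[0,-0.003,0,0,0.7],[0,0,0,0,0.7]],
  ],
)

```text
t: 13.58
tool_pos: [0.5097, 0.0619, 0.1587]
tcp_rot: [-0.702, 0.712, -0.0, 0.0]
contact_force: [-0.9, -0.3, 0.1]
grip_width: 0.0261
```

Run:
```python
from h import *
W=cam('wrist');a=r.get_image('wrist')[:,:,::-1]
s=r.read_state();print(s['t'],s['tool_pos'],s['tcp_rot'],s['grip_width'],s['contact_force'],s['wrist_torque'])
b2=r.get_image('side')[:,:,::-1]
cv2.imwrite('pics/s14.png',np.hstack([cv2.resize(b2[200:290,230:320],None,fx=4.5,fy=4.5,interpolation=cv2.INTER_CUBIC),cv2.resize(a[100:370,200:420],None,fx=1.5,fy=1.5)]))
p=s['tool_pos'];
for k in (.057,.075):print(ray(W,313,240,.12),proj(W,[[.5847-k,p[1],.12]]))
```

```text
13.6333 [0.5090405  0.06175544 0.15856596] [-7.02057565e-01  7.12120154e-01  1.36558648e-04 -2.08481177e-04] 0.026585477130106897 [-0.09278963  0.13605433 -0.93774848] [-0.02994702  0.02164172 -0.01129752]
[0.53591414 0.06163019 0.12      ] [[312.97892033 256.51607059]]
[0.53591414 0.06163019 0.12      ] [[313.49816616 291.05765688]]
```

View pics/s14.png

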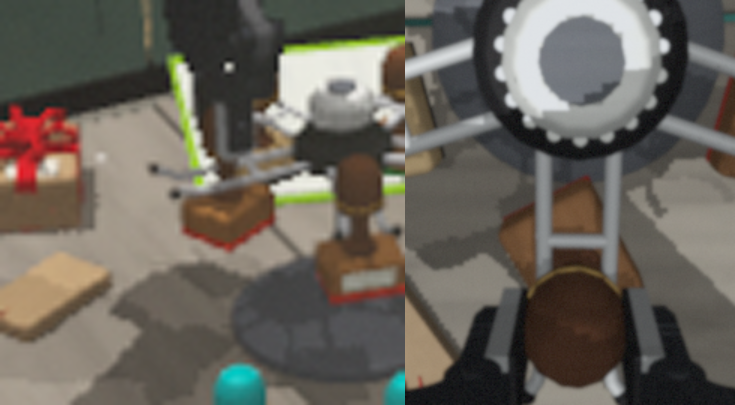

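>>> step_arm(
  moves=[
    [[0,0,0.003,0,0.7],[0,0,0.003,0,0.7],[0,0,0.003,0,0.7],[0,0,0.001,0,0.7],[0,0,0,0,0.7]],
  ],
)

```text
t: 14.1
tool_pos: [0.5084, 0.0617, 0.1483]
tcp_rot: [-0.702, 0.712, 0.0, -0.0]
contact_force: [-0.1, -0.2, -0.9]
grip_width: 0.0267
```

>>> step_arm(
  moves=[
    [[0,0,0.001,0,0.7],[0,0,0.001,0,0.7],[0,0,0,0,0.7],[0,0,0,0,0.7],[0,0,0,0,0.7]],
  ],
)

```text
t: 14.52
tool_pos: [0.5088, 0.0618, 0.1469]
tcp_rot: [-0.702, 0.712, -0.0, 0.0]
contact_force: [0.3, 0.3, -0.1]
grip_width: 0.0261
```

Run:
```python
from h import *
W=cam('wrist');a=r.get_image('wrist')[:,:,::-1]
s=r.read_state();print(s['t'],s['tool_pos'],s['tcp_rot'],s['grip_width'],s['contact_force'],s['wrist_torque'])
b2=r.get_image('side')[:,:,::-1]
cv2.imwrite('pics/s15.png',np.hstack([cv2.resize(b2[200:290,230:320],None,fx=4.5,fy=4.5,interpolation=cv2.INTER_CUBIC),cv2.resize(a[100:370,200:420],None,fx=1.5,fy=1.5)]))
```

```text
14.5667 [0.50881622 0.06180494 0.14687012] [-7.02213340e-01  7.11966588e-01 -1.86794804e-05  5.30623044e-05] 0.026167191827931553 [ 0.85285816  0.19881142 -0.40978368] [ 0.0125987  -0.01114723  0.00841389]
```

View pics/s15.png

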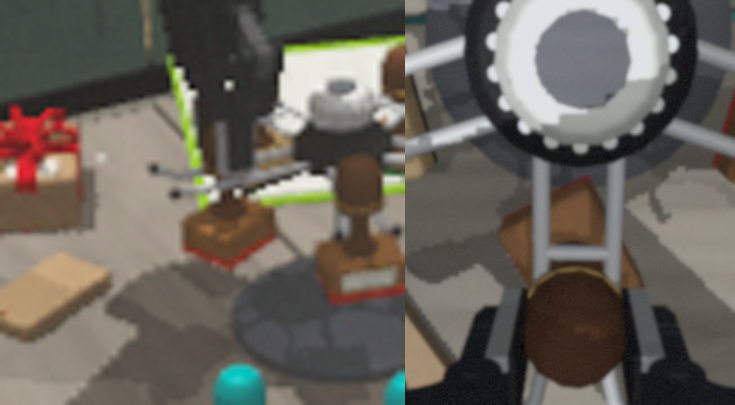

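>>> step_arm(
  moves=[
    [[0,0,0.001,0,0.7],[0,0,0,0,0.7],[0,0,0.001,0,0.7],[0,0,0,0,0.7],[0,0,0,0,0.7]],
  ],
)

```text
t: 15.03
tool_pos: [0.5091, 0.0618, 0.1462]
tcp_rot: [-0.702, 0.712, -0.0, 0.0]
contact_force: [-2.4, -0.1, 8.1]
grip_width: 0.0263
```

Contact at 8 N with the TCP at 0.1462. That puts the collar at 0.1225 as expected, so it is seated on the prongs. I'll release gently.

>>> step_arm(
  moves=[
    [[0,0,0,0,0.35],[0,0,0,0,0.3],[0,0,0,0,0.2],[0,0,0,0,0.1],[0,0,0,0,0.0]],
  ],
)

```text
t: 15.45
tool_pos: [0.5086, 0.0617, 0.1445]
tcp_rot: [-0.702, 0.712, 0.0, -0.0]
contact_force: [-0.7, 0.6, 0.2]
grip_width: 0.0425
```

>>> step_arm(
  moves=[
    [[0,0,0,0,-0.1],[0,0,0,0,-0.2],[0,0,0,0,-0.2],[0,0,0,0,-0.2],[0,0,0,0,-0.2]],
  ],
)

```text
t: 15.87
tool_pos: [0.5088, 0.0618, 0.1448]
tcp_rot: [-0.702, 0.712, 0.0, -0.0]
contact_force: [0.8, -0.7, -0.6]
grip_width: 0.051
```

Run:
```python
from h import *
W=cam('wrist');a=r.get_image('wrist')[:,:,::-1]
s=r.read_state();print(s['t'],s['tool_pos'],s['tcp_rot'],s['grip_width'],s['contact_force'],s['wrist_torque'])
b2=r.get_image('side')[:,:,::-1]
cv2.imwrite('pics/s16.png',np.hstack([cv2.resize(b2[200:290,230:320],None,fx=4.5,fy=4.5,interpolation=cv2.INTER_CUBIC),cv2.resize(a[100:370,200:420],None,fx=1.5,fy=1.5)]))
```

```text
15.9167 [0.50877402 0.06179533 0.14479946] [-7.02210473e-01  7.11969418e-01  9.44107460e-06 -1.98393728e-05] 0.05122500575663154 [-0.27248616  0.54737959  0.10987125] [-0.021104   -0.01073699  0.01336521]
```

View pics/s16.png

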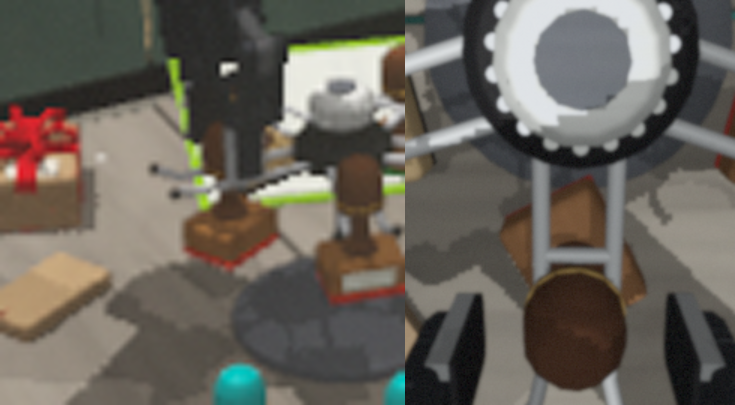

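The stamp hangs free and the fingers are clear on both sides. I'll retreat straight up.

>>> step_arm(
  moves=[
    [[0,0,-0.008,0,-0.2],[0,0,-0.015,0,-0.2],[0,0,-0.02,0,-0.2],[0,0,-0.025,0,-0.2],[0,0,-0.03,0,-0.2]],
  ],
)

```text
t: 16.38
tool_pos: [0.5079, 0.0615, 0.2433]
tcp_rot: [-0.702, 0.712, 0.001, -0.001]
contact_force: [0.2, 0.4, -0.4]
grip_width: 0.051
```

>>> step_arm(
  moves=[
    [[0,0,-0.02,0,-0.2],[0,0.01,-0.01,0,-0.2],[0,0.02,0,0,-0.2],[0,0.02,0,0,-0.2],[0,0,0,0,-0.2]],
  ],
)

```text
t: 16.8
tool_pos: [0.4549, 0.0618, 0.2727]
tcp_rot: [-0.702, 0.712, 0.001, -0.001]
contact_force: [-0.1, 0.2, 0.0]
grip_width: 0.0516
```

Run:
```python
from h import *
s=r.read_state();print(s['t'],s['tool_pos'],s['contact_force'])
a=r.get_image('wrist')[:,:,::-1];b=r.get_image('scene')[:,:,::-1];b2=r.get_image('side')[:,:,::-1]
cv2.imwrite('pics/s17.png',np.hstack([cv2.resize(b[220:320,240:340],None,fx=4,fy=4,interpolation=cv2.INTER_CUBIC),cv2.resize(b2[200:300,230:330],None,fx=4,fy=4,interpolation=cv2.INTER_CUBIC)]))
cv2.imwrite('pics/w17.png',a)
cv2.imwrite('pics/full17.png',b)
```

```text
16.8 [0.45491417 0.06182479 0.27273835] [-0.10182595  0.15452781  0.03792477]
```

View pics/s17.png

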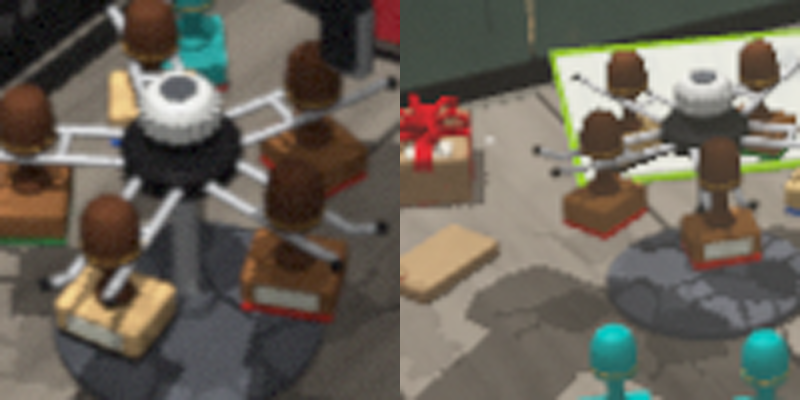

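View pics/w17.png

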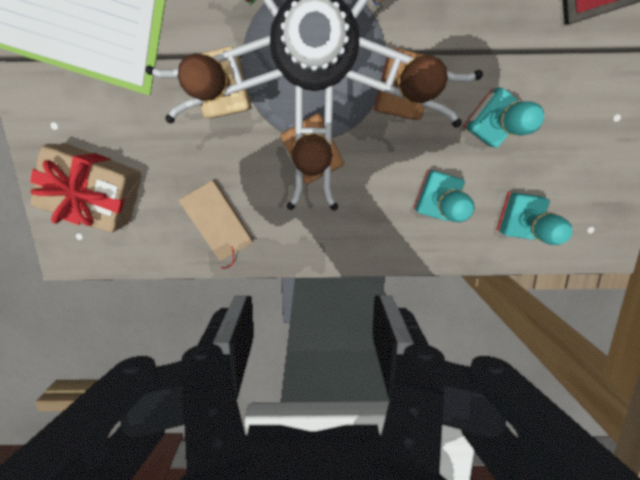

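View pics/full17.png

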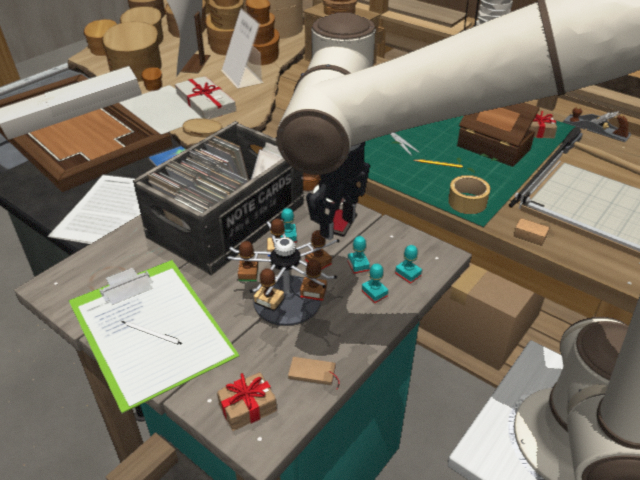

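The stamp hangs upright between the prongs: grip at scene-crop (297,190) and side-crop (602,135). The bystanders look unmoved. One numeric check and a moment to settle, then I'll hand in.

>>> step_arm(
  moves=[
    [[0,0,0,0,-0.2],[0,0,0,0,-0.2],[0,0,0,0,-0.2],[0,0,0,0,-0.2],[0,0,0,0,-0.2]],
  ],
)

```text
t: 17.37
tool_pos: [0.459, 0.0625, 0.2725]
tcp_rot: [-0.702, 0.712, 0.0, -0.0]
contact_force: [0.1, -0.3, 0.2]
grip_width: 0.0512
```

Run:
```python
from h import *
S=cam('scene');D=cam('side');W=cam('wrist')
P=[C[0]@np.hstack([cv2.Rodrigues(C[1])[0],C[2][:,None]]) for C in(S,D)]
f=lambda c:(240+c[0]/4,220+c[1]/4); g=lambda c:(230+(c[0]-400)/4,200+c[1]/4)
for n,q1,q2 in (('grip',(296,192),(602,137)),('prong ends a',(380,229),(557,173)),('b',(337,267),(538,150))):
    X=cv2.triangulatePoints(P[0],P[1],np.array(f(q1))[:,None],np.array(g(q2))[:,None]);print(n,(X[:3]/X[3]).ravel())
print('crown wrist',ray(W,312,155,.147),'mouth',(ray(W,292,206,.126)+ray(W,334,206,.126))/2)
a=cv2.imread('pics/full17.png').astype(int);b=r.get_image('scene')[:,:,::-1].astype(int)
print('motion diff',np.abs(a-b)[230:340,230:360].mean(),np.abs(a-b)[400:470,10:100].mean())
c=cv2.imread('pics/scene0.png').astype(int)
print('bystander diff parcel/tags',np.abs(b-c)[350:430,210:345].mean())
```

```text
grip [0.50956922 0.05894981 0.13271001]
prong ends a [0.47108943 0.04542851 0.12273461]
b [0.47140022 0.07783921 0.12328643]
crown wrist [0.51569184 0.06245908 0.147     ] mouth [0.47613937 0.06234045 0.126     ]
motion diff 2.737156177156177 1.8774603174603175
bystander diff parcel/tags 6.095987654320988
```

```bash
python3 -c "
from workcell import r
print(r.hand_in())"
```

```text
the job is handed in; nothing more can be done
None
```

The loose stamp now hangs in the empty fork, which faces the front. I handed the job in after about 17 s of the 54 s; no verdict is reported.

**What I did:** I gripped the knob and turned the carousel about 160° anticlockwise, which left the fork at about 178°, where 180° is straight to the front. I then let go of the knob and took the brown stamp by its grip. I brought it into the fork about 12 mm above the prongs and lowered it until it touched at about 8 N. Then I released it and backed away clear.

**Last checks:**
- **Position:** the stamp's axis is about 72–73 mm from the carousel axis, against 75 mm for the resting place. It is centred between the prongs and looks upright.
- **Height:** the middle of the grip measured 0.133 m, which fits the grip's underside resting on the prongs.
- **At rest:** two scene pictures about 0.5 s apart differed by little more than image noise (2.7 against 1.9). The contact force read about zero.
- **Bystanders:** the ink pad, gift tags, parcel and ribbon spool were never approached. The gift tags and parcel look unmoved, though the picture comparison there was not clean (difference of 6). I put that down to the arm's shadow and did not measure them. In the final views the arm hides most of the ink pad and the ribbon spool is out of sight, so I did not check those two again.

**Disagreement:** the wrist camera placed things up to 6 mm farther out in x than the scene and side cameras did. Relative to the fork this is within tolerance.

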